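Start a microscope exposure on the control keys

TASK

Start an exposure on the microscope: with the fingers, gently press the white lamp key down, then the blue focus key, and last the green shutter key, so that each stays down. Leave the red erase key up. Only touch the keys: do not grip, lift or shift the key blocks, and leave the dish, jar and flask standing where they are; finish clear of everything.

Things in the scene. Friction and masses are not known exactly. Their poses are not given: they have to be found in the camera images.
- white_block: loose grey control block of the white lamp key: 70 x 70 mm, 35 mm high, 0.5 kg, on rubber feet, standing flat on the bench. Origin at the centre of its underside, z up, x and y along its sides. It carries one round key cap in the middle of its top
- white_key_top (a point): centre of the white key cap's level top, a 36 mm disc, 22 mm above the block (57 mm above the bench) when up, 47 mm above the bench when fully down and let go. The cap is springy on its stem (2 N per mm, 8 mm, then hard): pressed, it yields 1.5 mm, then at 3 N the stem goes down too; stem fully down at 11.5 mm of press, then only the spring gives, 6.5 mm more, up to 16 N
- white_key (a joint): how far the white key's stem is pressed straight down, in m: 0 up (as at the start), 0.010 fully down. It moves at about 3 N; let go, the cap springs back on the stem and the stem stays as deep as it was pressed. From 0.005 on the key counts as down, under 0.003 as up
- blue_block: loose grey control block of the blue focus key: 70 x 70 mm, 35 mm high, 0.5 kg, on rubber feet, standing flat on the bench. Origin at the centre of its underside, z up, x and y along its sides. It carries one round key cap in the middle of its top
- blue_key_top (a point): centre of the blue key cap's level top, a 36 mm disc, 22 mm above the block (57 mm above the bench) when up, 47 mm above the bench when fully down and let go. The cap is springy on its stem (2 N per mm, 8 mm, then hard): pressed, it yields 1.5 mm, then at 3 N the stem goes down too; stem fully down at 11.5 mm of press, then only the spring gives, 6.5 mm more, up to 16 N
- blue_key (a joint): how far the blue key's stem is pressed straight down, in m: 0 up (as at the start), 0.010 fully down. It moves at about 3 N; let go, the cap springs back on the stem and the stem stays as deep as it was pressed. From 0.005 on the key counts as down, under 0.003 as up
- green_block: loose grey control block of the green shutter key: 70 x 70 mm, 35 mm high, 0.5 kg, on rubber feet, standing flat on the bench. Origin at the centre of its underside, z up, x and y along its sides. It carries one round key cap in the middle of its top
- green_key_top (a point): centre of the green key cap's level top, a 36 mm disc, 22 mm above the block (57 mm above the bench) when up, 47 mm above the bench when fully down and let go. The cap is springy on its stem (2 N per mm, 8 mm, then hard): pressed, it yields 1.5 mm, then at 3 N the stem goes down too; stem fully down at 11.5 mm of press, then only the spring gives, 6.5 mm more, up to 16 N
- green_key (a joint): how far the green key's stem is pressed straight down, in m: 0 up (as at the start), 0.010 fully down. It moves at about 3 N; let go, the cap springs back on the stem and the stem stays as deep as it was pressed. From 0.005 on the key counts as down, under 0.003 as up
- red_block: loose grey control block of the red erase key: 70 x 70 mm, 35 mm high, 0.5 kg, on rubber feet, standing flat on the bench. Origin at the centre of its underside, z up, x and y along its sides. It carries one round key cap in the middle of its top
- red_key_top (a point): centre of the red key cap's level top, a 36 mm disc, 22 mm above the block (57 mm above the bench) when up, 47 mm above the bench when fully down and let go. The cap is springy on its stem (2 N per mm, 8 mm, then hard): pressed, it yields 1.5 mm, then at 3 N the stem goes down too; stem fully down at 11.5 mm of press, then only the spring gives, 6.5 mm more, up to 16 N
- red_key (a joint): how far the red key's stem is pressed straight down, in m: 0 up (as at the start), 0.010 fully down. It moves at about 3 N; let go, the cap springs back on the stem and the stem stays as deep as it was pressed. From 0.005 on the key counts as down, under 0.003 as up
- dish: closed culture dish with a pinkish lid, 60 mm in diameter, 16 mm high, loose; origin at the centre of its underside, z up. A bystander
- jar: amber jar with black cap, 42 mm in diameter, 65 mm high, loose, upright; origin at the centre of its underside, z up. A bystander
- flask: empty clear pinkish culture flask lying flat, 96 mm long, 50 mm wide, 26 mm high, orange cap at its +x end, loose; origin on its underside at mid-length, z up. A bystander

How it is judged (in metres and radians):
On the way, in this order (a step that is already met when the one before it is completed fails the run):
1. the white key is pressed down by the fingers (value of joint white_key above 0.005 m and contact force between the fingers and white_block above 0.2 N).
2. the blue key is pressed down by the fingers (value of joint blue_key above 0.005 m and contact force between the fingers and blue_block above 0.2 N).
3. the green key is pressed down by the fingers (value of joint green_key above 0.005 m and contact force between the fingers and green_block above 0.2 N).
At the end, for the whole second after the job is handed in: White, blue and green keys at least 5 mm down (of 10), red key less than 3 mm down, every block, dish, jar and flask within 20 mm of its start, level within 0.1 rad; dish, jar and flask at rest (value of joint each of white_key, blue_key, green_key above 0.005 m and value of joint red_key below 0.003 m and distance of each of white_block, blue_block, green_block, red_block, dish, jar, flask from where it was at the start of the episode below 0.02 m and angle between each of white_block, blue_block, green_block, red_block, dish, jar, flask's own z axis and vertical below 0.1 rad and linear speed of each of dish, jar, flask below 0.02 m/s); the robot touches nothing.
It fails at once if a key is pressed before its turn (blue before white, green before blue) ((value of joint blue_key above 0.003 m and value of joint white_key below 0.004 m) or (value of joint green_key above 0.003 m and value of joint blue_key below 0.004 m)).
It fails at once if the red key is pressed (value of joint red_key above 0.003 m).
It fails at once if a key or block is pushed harder than 25 N (contact force between any of the fingers, the arm and white_block above 25 N or contact force between any of the fingers, the arm and blue_block above 25 N or contact force between any of the fingers, the arm and green_block above 25 N or contact force between any of the fingers, the arm and red_block above 25 N).
It fails at once if a block is lifted 8 mm or shifted 20 mm (height (world z) of any of white_block, blue_block, green_block, red_block above 0.008 m or distance of any of white_block, blue_block, green_block, red_block from where it was at the start of the episode above 0.02 m).
It fails at once if the dish, jar or flask is lifted, shifted 20 mm or tipped (height (world z) of any of dish, jar, flask above 0.01 m or distance of any of dish, jar, flask from where it was at the start of the episode above 0.02 m or angle between any of dish, jar, flask's own z axis and vertical above 0.3 rad).
It also fails if it takes over 48 s, if anything falls off the work surface, if the arm or the gripper's body presses on something with over 40 N, if the wrist force passes 120 N, or if a joint passes its speed limit or range.

ROBOT

A 7-joint arm with a two-finger parallel gripper is mounted at the origin on the work surface. World frame = base frame: x ahead of the robot, y to its left, z up, the work surface at z = 0. Lengths are in mm, angles in rad, forces in N, time in s.
With the tool pointing down it reaches from about 400 to 875 mm from the base axis. Payload 4.4 kg.
Tool frame: the origin (TCP) lies at the very end of the fingers, on their centre line; the grasp point (between the pads) lies 19 mm behind it; z points along the fingers, y is the direction in which the jaws open and shut (so a half turn about z gives the same grasp; the last joint's range is limited). The gripper opens to 85 mm and grips with 20 to 120 N. Pads are 22 mm wide; open, the fingers measure 114 mm over their backs; the gripper's body (76 mm by 85 mm) begins 54 mm behind the grasp point. The pads swing forward as they close: fully open they stand 13 mm farther back than shut.
Start: joints at [-1.243, 0.628, 0.038, 1.517, -0.027, 0.996, -0.02], TCP at [249.383, 600.271, 231.313] pointing down, gripper open.
Joint ranges: [-3.06, 3.06], [-0.37, 2.12], [-1.25, 1.32], [0.18, 2.47], [-1.1, 4.24], [0.23, 1.98], [-2.94, 2.94]. Speed limits (rad/s): [2.57, 2.57, 3.14, 3.14, 3.14, 3.14, 3.14].

INTERFACE

Orientations are given as [roll, pitch, yaw] about the fixed x, y, z axes, in that order (R = Rz(yaw) Ry(pitch) Rx(roll)).
In Python, from cell import ctrl gives the robot as it stands.
- The arm moves only by the shell command python3 -m pendant 'ROWS'. ROWS is JSON, a list of rows, each a list of 7 numbers: the shift along the world's x, y, z in m, then the turn, a rotation vector about the world's x, y, z in rad, then the opening, from -1 (shut) to 1 (fully open). A call has 1 to 8 rows; each row is the pose to reach, as a shift and turn from the pose commanded when the call began; what a row does not reach only later rows make up. A row lasts 1/10 s, in which the tool goes at most 50 mm and 8.59 degrees, less where a joint would pass 70% of its speed; a pose out of reach is approached as far as the arm can. A call with a gripper value outside its range is refused whole. The fingers move at their own pace and stop on an object; the grip force is fixed at half the most. Time passes only in rows, so rows that repeat a pose let the fingers close. It gives the time, the measured TCP pose, the force and the opening at its end, in the units of the state.
- ctrl.read_state(): the state, without advancing time (a new reading comes with each control period).
- ctrl.get_image(name): name is "scene" or "top"; returns the picture (384x512x3 uint8, blue, green, red); there is no depth.
- ctrl.get_calibration(name): a dict with "fx", "fy", "cx", "cy" (pixels), "dist_coeffs" ([k1, k2, p1, p2, k3] as OpenCV has them; the pictures are not rectified), "R" (3x3) and "t" (3): a world point X has camera coordinates R X + t. Camera axes: x right, y down, z forward; pixel columns grow to the right and rows downward; lengths in mm; the calibration is good to about 2 mm. A picture is of the moment at which its call begins. get_calibration takes no time and is no camera call.
- ctrl.finish_job(): hands the job in, once; it reports no verdict.
The state is a dict: "clock": time; "qpos": joint angles; "qd": joint speeds; "tau": joint torques, N m; "eef_pos": TCP position; "tool_rot": TCP orientation; "force": force on the tool from outside, world axes, zero at the start; "torque": the same for the moment, N m; "width": finger opening in mm.
Only numpy, scipy, OpenCV 4.12 (cv2) and the standard library are available. Lean on these libraries where they do the work, as an engineer would, in place of code of your own. Each camera call takes 0.05 s, during which the arm holds its last target. There are 200 camera calls.

## Working session

There is one attempt and no reset: what is moved stays moved. The work goes in short steps, Python scripts to look and compute and a shell command to move; the robot and the scene stay as the last step left them, time stands still between calls to the robot, and variables do not carry over. Pictures are saved under pics/ and viewed, about 8 in all and at most 12, crops included, and the job is handed in when it is done.

```bash
mkdir -p pics
python3 - <<'E'
from cell import ctrl
import cv2,numpy as np
for n in("top","scene"):
    im=ctrl.get_image(n); cv2.imwrite(f"pics/{n}0.png",im)
    c=ctrl.get_calibration(n); print(n,c["fx"],c["dist_coeffs"],(-np.array(c["R"]).T@np.array(c["t"])).round())
s=ctrl.read_state();print(s)
E
```

```text
top 492.8525266012641 [-0.18627288  0.          0.          0.          0.        ] [ 433.    0. 1002.]
scene 361.60317592540014 [-0.11761981  0.          0.          0.          0.        ] [1064.   73.  689.]
{'clock': 0.1, 'qpos': array([-1.24279226,  0.62923761,  0.03844723,  1.51825207, -0.02700016,
        0.99629006, -0.02001332]), 'qd': array([ 0.00022538, -0.000908  , -0.0002686 , -0.00223397, -0.00074891,
        0.00106563, -0.00161133]), 'tau': array([ 3.13693272e-03, -5.64537907e+01,  1.23062320e+00, -1.93974942e+01,
        1.13447855e-02,  5.36065883e-03, -1.14906766e-05]), 'eef_pos': array([249.17053616, 599.75337905, 230.49656188]), 'tool_rot': array([-3.13992360e+00,  1.68169704e-05,  2.74777355e+00]), 'force': array([0.40693756, 0.63157848, 0.63694461]), 'torque': array([-0.01315107,  0.03808923, -0.00631167]), 'width': 85.23536829077682}
```

View pics/top0.png

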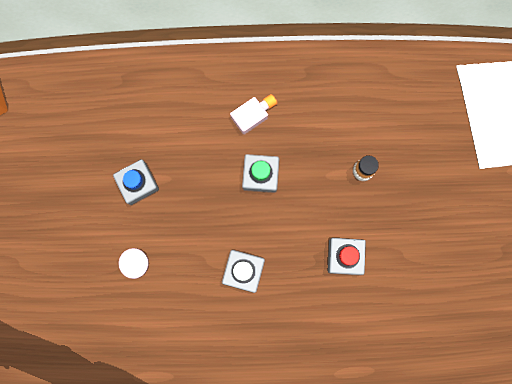

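View pics/scene0.png

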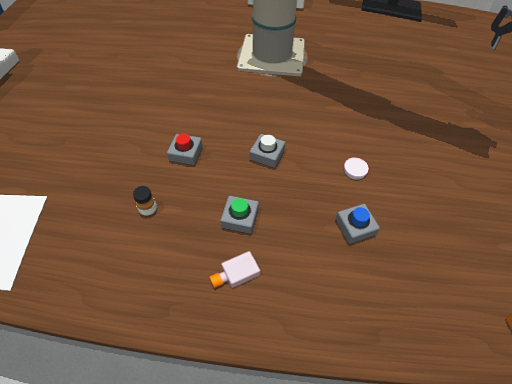

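Top view: white cap at (243,271), blue (133,181), green (261,171), red (348,256), dish (133,263), jar (367,168), flask (250,115). Scene view: white (268,143), blue (361,216), green (239,208), red (184,142).

```bash
cat > h.py <<'E'
from cell import ctrl
import cv2,numpy as np
SEED={"top":dict(white=(243,271),blue=(133,181),green=(261,171),red=(348,256)),
"scene":dict(white=(268,143),blue=(361,216),green=(239,208),red=(184,142))}
def ray(c,uv):
    K=np.array([[c["fx"],0,c["cx"]],[0,c["fy"],c["cy"]],[0,0,1]])
    p=cv2.undistortPoints(np.array([[uv]],float),K,np.array(c["dist_coeffs"]))[0,0]
    R=np.array(c["R"]);t=np.array(c["t"]); return -R.T@t,R.T@np.array([*p,1])
def plane(c,uv,z):
    o,d=ray(c,uv); return o+d*(z-o[2])/d[2]
def tri(a,b):
    (o,d),(p,e)=a,b
    s=np.linalg.lstsq(np.c_[d,-e],p-o,rcond=None)[0]
    x,y=o+s[0]*d,p+s[1]*e; return (x+y)/2,np.linalg.norm(x-y)
def mask(im,col):
    h=cv2.cvtColor(im,cv2.COLOR_BGR2HSV).astype(int);H,S,V=h[...,0],h[...,1],h[...,2]
    return (dict(white=(S<25)&(V>225),blue=(abs(H-107)<14)&(S>130)&(V>120),green=(abs(H-68)<18)&(S>110)&(V>130),
      red=((H<6)|(H>174))&(S>170)&(V>150))[col]).astype(np.uint8)
def find(im,col,seed,r=18):
    n,l,st,ce=cv2.connectedComponentsWithStats(mask(im,col))
    k=[i for i in range(1,n) if np.hypot(*(ce[i]-seed))<r and st[i,4]>20]
    if not k: return None
    i=max(k,key=lambda i:st[i,4]); return ce[i],st[i]
E
python3 - <<'E'
from h import *
for col in("white","blue","green","red"):
    P={}
    for n in("top","scene"):
        im=cv2.imread(f"pics/{n}0.png");c=ctrl.get_calibration(n);f=find(im,col,SEED[n][col])
        if f is None: print(col,n,"none");continue
        P[n]=ray(c,f[0]);print(col,n,f[0].round(1),f[1],plane(c,f[0],57).round(1))
    if len(P)==2:print("  tri",*[np.round(v,1) for v in tri(P["top"],P["scene"])])
c=ctrl.get_calibration("top")
for n,uv,z in(("dish",(133,263),16),("jar",(368,165),65),("flask",(250,117),26),("flaskcap",(270,101),15)):print(n,plane(c,uv,z).round())
E
```

```text
white top [242.9 271.1] [223 251  41  41 651] [443.9  30.1  57. ]
white scene [267.6 139.6] [261 135  14  10 114] [448.3  30.5  57. ]
  tri [444.   30.2  52.6] 0.0
blue top [132.  179.1] [123 170  19  19 279] [629.3 246.   57. ]
blue scene [360.9 214.2] [352 207  18  16 195] [635.6 247.4  57. ]
  tri [630.8 248.6  49.8] 1.5
green top [260.4 169.6] [251 161  19  19 279] [640.3  -9.2  57. ]
green scene [239.1 204.7] [231 198  17  14 187] [645.  -9.  57.]
  tri [641.5  -9.5  51.6] 0.5
red top [342.3 256. ] [340 247   8  18  29] [ 466.5 -161.1   57. ]
red scene [182.7 138.5] [176 133  14  12 126] [ 471.3 -174.5   57. ]
  tri [ 468.2 -168.5   54.1] 14.0
dish [465. 253.  16.]
jar [ 642. -221.   65.]
flask [759.   9.  26.]
flaskcap [797. -34.  15.]
```

White key at about (444, 30), blue (630, 247) and green (641, -9), with heights consistent with about 57 mm. The white top mask merged with the block, but its centre agrees with the other view. Next I shut the gripper and go above white.

```bash
python3 -m pendant '[[0.033,-0.095,0,0,0,0,-1],[0.033,-0.095,0,0,0,0,-1],[0.065,-0.190,0,0,0,0,-1],[0.065,-0.190,0,0,0,0,-1],[0.1,-0.285,0,0,0,0,-1],[0.1,-0.285,0,0,0,0,-1],[0.13,-0.38,0,0,0,0,-1],[0.13,-0.38,0,0,0,0,-1]]'
python3 -m pendant '[[0.033,-0.095,-0.03,0,0,0,-1],[0.033,-0.095,-0.03,0,0,0,-1],[0.065,-0.190,-0.1,0,0,0,-1],[0.065,-0.190,-0.1,0,0,0,-1],[0.065,-0.190,-0.1,0,0,0,-1],[0.065,-0.190,-0.1,0,0,0,-1]]'
```

```text
clock: 0.9
eef_pos: [379.1, 219.9, 231.3]
tool_rot: [-3.142, 0.0, 2.748]
force: [0.7, 0.3, -0.1]
width: -0.2
clock: 1.5
eef_pos: [443.2, 27.9, 129.4]
tool_rot: [-3.138, -0.003, 2.741]
force: [0.3, -0.8, -0.3]
width: -0.6
```

```bash
python3 -m pendant '[[0,0,-0.03,0,0,0,-1],[0,0,-0.05,0,0,0,-1],[0,0,-0.06,0,0,0,-1],[0,0,-0.06,0,0,0,-1],[0,0,-0.06,0,0,0,-1]]'
python3 - <<'E'
from cell import ctrl
import cv2,numpy as np
a=ctrl.get_image("top")[190:340,150:350];b=ctrl.get_image("scene")[80:230,170:370]
cv2.imwrite("pics/w1.png",cv2.resize(np.vstack([a,b]),None,fx=2,fy=2,interpolation=cv2.INTER_CUBIC))
E
```

```text
clock: 2.0
eef_pos: [444.2, 32.5, 71.9]
tool_rot: [3.141, 0.0, 2.749]
force: [-0.1, 0.4, -0.5]
width: -0.2
```

View pics/w1.png

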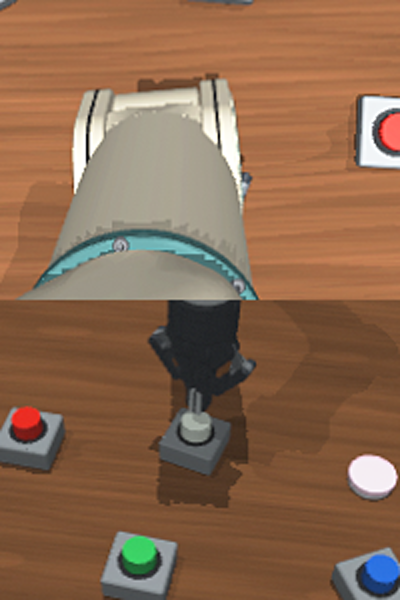

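The fingers stand shut centred just above the white cap (scene crop, cap at about (195,428)). Pressing in small steps.

```bash
python3 -m pendant '[[0,0,-0.007,0,0,0,-1],[0,0,-0.013,0,0,0,-1],[0,0,-0.018,0,0,0,-1],[0,0,-0.022,0,0,0,-1],[0,0,-0.025,0,0,0,-1],[0,0,-0.027,0,0,0,-1],[0,0,-0.027,0,0,0,-1]]'
```

```text
clock: 2.8
eef_pos: [444.2, 31.7, 44.3]
tool_rot: [3.141, 0.0, 2.748]
force: [-0.5, -0.5, 5.6]
width: 0.1
```

Force 5.6 N at 12.7 mm of press matches the key model with the stem fully down. Lift and go over blue.

```bash
python3 -m pendant '[[0,0,0.02,0,0,0,-1],[0,0,0.06,0,0,0,-1],[0,0,0.08,0,0,0,-1],[0.03,0.035,0.08,0,0,0,-1],[0.06,0.07,0.08,0,0,0,-1],[0.09,0.105,0.08,0,0,0,-1],[0.12,0.14,0.08,0,0,0,-1],[0.12,0.14,0.08,0,0,0,-1]]'
python3 -m pendant '[[0.03,0.035,0,0,0,0,-1],[0.066,0.076,0,0,0,0,-1],[0.066,0.076,0,0,0,0,-1],[0.066,0.076,-0.03,0,0,0,-1],[0.066,0.076,-0.05,0,0,0,-1],[0.066,0.076,-0.053,0,0,0,-1],[0.066,0.076,-0.053,0,0,0,-1]]'
python3 - <<'E'
from h import *
b=ctrl.get_image("scene");cv2.imwrite("pics/b1.png",cv2.resize(b[80:260,200:430],None,fx=3,fy=3,interpolation=cv2.INTER_CUBIC))
im=ctrl.get_image("top");cv2.imwrite("pics/t1.png",im)
E
```

```text
clock: 3.6
eef_pos: [567.2, 179.0, 123.9]
tool_rot: [3.136, 0.002, 2.755]
force: [-0.9, -0.3, -0.7]
width: -0.2
clock: 4.3
eef_pos: [629.0, 247.1, 70.6]
tool_rot: [-3.14, -0.001, 2.747]
force: [1.0, 0.7, 0.3]
width: -0.3
```

View pics/b1.png

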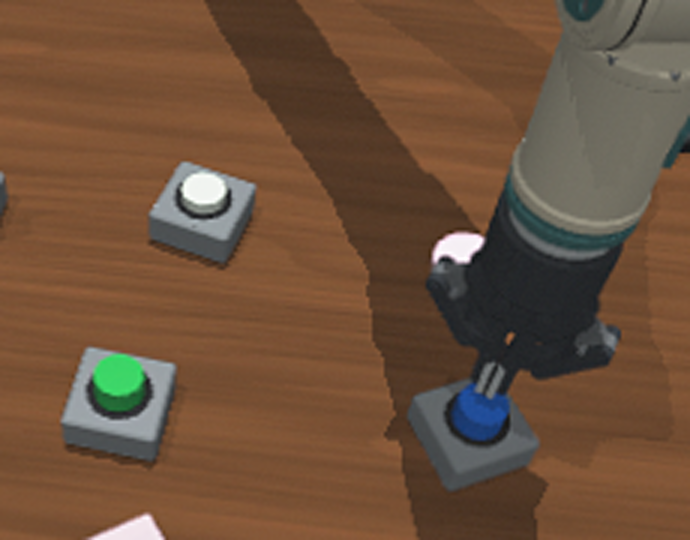

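The white cap (203,190) now stands visibly lower than the green one. The fingers are above the blue cap (482,410), with the tips around (488,390). Pressing blue.

```bash
python3 -m pendant '[[0,0,-0.007,0,0,0,-1],[0,0,-0.013,0,0,0,-1],[0,0,-0.018,0,0,0,-1],[0,0,-0.022,0,0,0,-1],[0,0,-0.025,0,0,0,-1],[0,0,-0.027,0,0,0,-1],[0,0,-0.027,0,0,0,-1]]'
```

```text
clock: 5.1
eef_pos: [630.1, 248.0, 44.5]
tool_rot: [3.141, 0.0, 2.748]
force: [-1.5, -1.2, 5.6]
width: 0.3
```

Blue shows the same force and depth. Lift and go over green: shift (+11, -257).

```bash
python3 -m pendant '[[0,0,0.02,0,0,0,-1],[0,0,0.06,0,0,0,-1],[0,0,0.08,0,0,0,-1],[0.002,-0.045,0.08,0,0,0,-1],[0.004,-0.09,0.08,0,0,0,-1],[0.006,-0.135,0.08,0,0,0,-1],[0.008,-0.18,0.08,0,0,0,-1],[0.008,-0.18,0.08,0,0,0,-1]]'
python3 -m pendant '[[0.001,-0.045,0,0,0,0,-1],[0.003,-0.077,0,0,0,0,-1],[0.003,-0.077,0,0,0,0,-1],[0.003,-0.077,-0.03,0,0,0,-1],[0.003,-0.077,-0.05,0,0,0,-1],[0.003,-0.077,-0.053,0,0,0,-1],[0.003,-0.077,-0.053,0,0,0,-1]]'
python3 - <<'E'
from h import *
b=ctrl.get_image("scene");cv2.imwrite("pics/g1.png",cv2.resize(b[110:290,180:410],None,fx=3,fy=3,interpolation=cv2.INTER_CUBIC))
E
```

```text
clock: 5.9
eef_pos: [637.8, 56.8, 124.5]
tool_rot: [-3.135, 0.003, 2.736]
force: [0.6, -0.7, -0.0]
width: -0.1
clock: 6.6
eef_pos: [640.4, -8.5, 70.7]
tool_rot: [-3.141, -0.002, 2.748]
force: [0.3, -0.1, 0.3]
width: -0.1
```

View pics/g1.png

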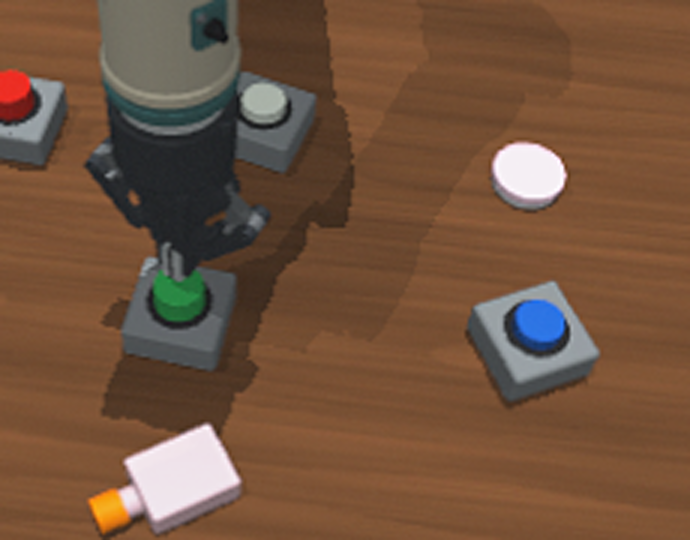

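Blue (540,325) and white (263,103) are both down, and the fingers are above the green cap (180,295). Pressing green.

```bash
python3 -m pendant '[[0,0,-0.007,0,0,0,-1],[0,0,-0.013,0,0,0,-1],[0,0,-0.018,0,0,0,-1],[0,0,-0.022,0,0,0,-1],[0,0,-0.025,0,0,0,-1],[0,0,-0.027,0,0,0,-1],[0,0,-0.027,0,0,0,-1]]'
```

```text
clock: 7.35
eef_pos: [641.3, -9.0, 44.6]
tool_rot: [3.141, 0.001, 2.748]
force: [-0.3, 1.1, 4.9]
width: -0.1
```

```bash
python3 -m pendant '[[0,0,0.02,0,0,0,-1],[0,0,0.06,0,0,0,-1],[0,0,0.1,0,0,0,-1],[0,0,0.14,0,0,0,-1],[-0.03,0.04,0.18,0,0,0,-1],[-0.06,0.08,0.2,0,0,0,-1],[-0.09,0.12,0.2,0,0,0,-1],[-0.12,0.16,0.2,0,0,0,-1]]'
python3 -m pendant '[[-0.03,0.045,0,0,0,0,-1],[-0.06,0.09,0,0,0,0,-1],[-0.09,0.135,0,0,0,0,-1],[-0.12,0.18,0,0,0,0,-1],[-0.15,0.225,0,0,0,0,-1],[-0.18,0.27,0,0,0,0,-1],[-0.21,0.315,0,0,0,0,-1],[-0.24,0.36,0,0,0,0,-1]]'
python3 -m pendant '[[0,0.05,0,0,0,0,-1],[0,0.1,0,0,0,0,-1],[0,0.1,0,0,0,0,-1],[0,0.1,0,0,0,0,-1],[0,0.1,0,0,0,0,-1]]'
python3 - <<'E'
from h import *
I={}
for n in("top","scene"):
    I[n]=ctrl.get_image(n);c=ctrl.get_calibration(n);o=cv2.imread(f"pics/{n}0.png")
    for col in SEED[n]:
        f,g=find(o,col,SEED[n][col]),find(I[n],col,SEED[n][col])
        print(n,col,*[None if k is None else k[0].round(1) for k in(f,g)])
    I[n]=cv2.resize(I[n],(400,300))
    I[n+"0"]=cv2.resize(o,(400,300))
cv2.imwrite("pics/end.png",np.vstack([np.hstack([I["top0"],I["top"]]),np.hstack([I["scene0"],I["scene"]])]))
E
```

```text
clock: 8.15
eef_pos: [529.6, 139.0, 244.8]
tool_rot: [3.14, 0.001, 2.747]
force: [0.1, 1.0, -0.0]
width: -0.1
clock: 8.95
eef_pos: [307.1, 471.8, 243.6]
tool_rot: [-3.141, 0.0, 2.748]
force: [0.6, 0.2, -1.1]
width: -0.3
clock: 9.45
eef_pos: [309.3, 568.9, 243.4]
tool_rot: [-3.139, 0.001, 2.746]
force: [1.2, -0.8, 0.4]
width: -0.2
top white [242.9 271.1] [242.9 271. ]
top blue [132.  179.1] [132.7 179.5]
top green [260.4 169.6] [260.4 170.4]
top red [342.3 256. ] [342.3 255.8]
scene white [267.6 139.6] [267.4 142.5]
scene blue [360.9 214.2] [359.6 216.7]
scene green [239.1 204.7] [239.1 207.3]
scene red [182.7 138.5] [182.7 138.6]
```

View pics/end.png

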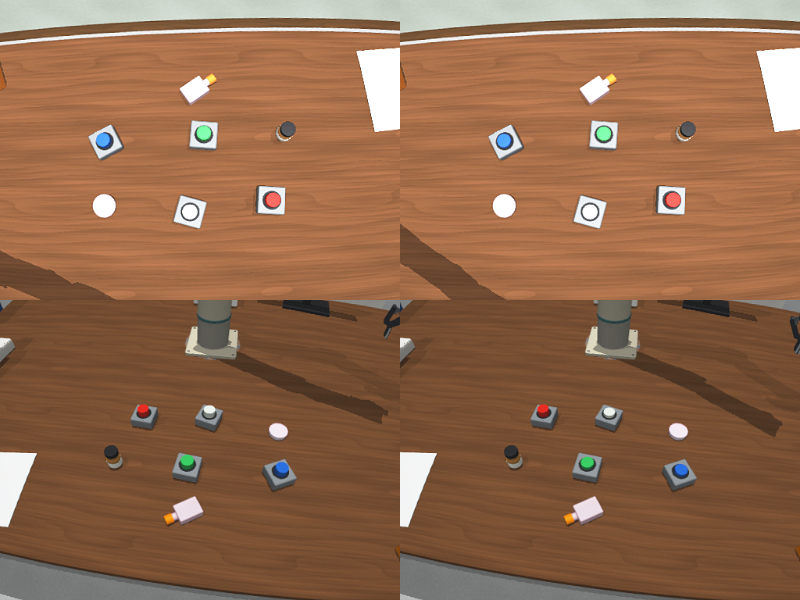

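All three pressed caps dropped about 2.5–3 px in the scene view, and red did not change. The blocks, dish, jar and flask are where they were, and the arm is clear. Handing in.

```bash
python3 -c "
from cell import ctrl
print(ctrl.finish_job())"
```

```text
the job is handed in; nothing more can be done
None
```

I pressed the white, blue and green keys in that order with the shut fingers and handed the job in at about 9.5 s. No verdict is reported, so what follows is from my own checks.

- **Presses:** each key went down about 12.5 mm, with 4.9–5.6 N read at the bottom. That fits a stem fully down and is well under the 25 N limit.
- **Last pictures:** the three pressed caps sit about 2.5–3 px lower in the scene view. The red cap shows no change. The blocks, dish, jar and flask show no visible shift. The arm is clear of everything.
- **Disagreements, small:** the two-view heights of the unpressed caps came out at 50–54 mm instead of 57, because the colour masks included the caps' sides. The first masks for white and red in the top view were poor: white merged with its block, and red was only partly caught. I checked the white position up close before pressing; red was never approached.

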